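# Bridge the scrap pan with the board and sweep the squeezed lemon in

### The arm

A 7-joint arm with a two-finger parallel gripper is mounted at the origin on a cart in front of the work surface, level with it; the furniture and walls round the work are solid. World frame = base frame: x ahead of the robot, y to its left, z up, the work surface at z = 0. Lengths are in m, angles in rad, forces in N, time in s.
With the tool pointing down it reaches from about 0.425 to 0.875 m from the base axis. Payload 4.7 kg.
Tool frame: the origin (TCP) lies at the very end of the fingers, on their centre line; the grasp point (between the pads) lies 19 mm behind it; x points along the fingers, z is the direction in which the jaws open and shut, and the axes are right-handed (so a half turn about x gives the same grasp; the last joint's range is limited). The gripper opens to 87 mm and grips with 3 to 60 N. Pads are 19 mm wide; open, the fingers measure 117 mm over their backs; the gripper's body (75 mm by 190 mm) begins 51 mm behind the grasp point.
Start: joints at [-1.096, 0.321, -0.07, 1.45, 0.023, 1.371, -0.057], TCP at [0.289, 0.582, 0.223] pointing down, gripper open.
Joint ranges: [-2.86, 2.86], [-0.3, 2.09], [-1.38, 1.24], [0.06, 2.45], [-1.56, 4.7], [0.09, 2.05], [-2.69, 2.69]. Speed limits (rad/s): [2.57, 2.57, 3.14, 3.14, 3.14, 3.14, 3.14].

### API

Orientations are given as a rotation vector (axis times angle).
In Python, from bench import telemetry, viewer, workorder gives the robot as it stands.
- The arm moves only by the shell command python3 -m creep 'ROWS' [FORCE]. ROWS is JSON, a list of rows, each an object of numbers: "fingers": the opening, from 0 (shut) to 1 (fully open); "x", "y", "z": the shift along the tool's x, y, z in units of 40 mm (1.0 is 40 mm); "twist": the turn about the tool's x in units of 5 degrees (1.0 is 5 degrees). In form: [{"fingers": .., "x": .., "y": .., "z": .., "twist": ..}, ...]. A call has 1 to 20 rows; each row is the pose to reach, as a shift and turn from the pose commanded when the call began, along the tool's axes at that moment; what a row does not reach only later rows make up. A row lasts 1/12 s, in which the tool goes at most 41.7 mm and 7.16 degrees, less where a joint would pass 70% of its speed; a pose out of reach is approached as far as the arm can. A call with a gripper value outside its range is refused whole. The fingers move at their own pace and stop on an object; FORCE is the grip in N (left out, the last holds). Time passes only in rows, so rows that repeat a pose let the fingers close. It gives the time, the measured TCP pose, the force and the opening at its end, in the units of the state.
- telemetry.get_state(): the state, without advancing time (a new reading comes with each control period).
- viewer.get_image(name): name is "scene" or "side" or "wrist"; returns a dict with "pixels" (400x640x3 uint8, red, green, blue), "z_map" (400x640 float32, m along the optical axis (not along the pixel's ray), 0 where there is no reading), "K" (3x3 intrinsics, pixels), "xyz" and "attitude" of the camera in the world. Camera axes: x right, y up, looking along -z (the intrinsics and any distortion apply to the point x, -y, -z); pixel columns grow to the right and rows downward; lengths in m; the calibration is good to about 2 mm. A picture is of the moment at which its call begins.
- workorder.close_job(): hands the job in, once; it reports no verdict.
The state is a dict: "time": time; "joint_positions": joint angles; "qd": joint speeds; "joint_torque": joint torques, N m; "position": TCP position; "tool_rot": TCP orientation; "ft_force": force on the tool from outside, world axes, zero at the start; "torque": the same for the moment, N m; "grip_width": opening from 0.0 (shut) to 1.0 (fully open).
Only numpy, scipy, OpenCV 4.12 (cv2) and the standard library are available. Lean on these libraries where they do the work, as an engineer would, in place of code of your own. Each camera call takes 0.05 s, during which the arm holds its last target.

### The job

Clear the squeezed half lemon off the green board by pushing only, without pinching or lifting anything: push the steel pan snug and square against the right-hand end of the wooden block, and slide the green board straight out over it until the board's end overhangs the block by about 4 cm, the lemon still lying on the board. Then, with the board bridging the pan's rim, sweep the half lemon along the board and off its end into the pan. Leave the pan snug and the board overhanging those 4 cm, and do not disturb the jug, the glass or the peeler.

Things in the scene. Friction and masses are not known exactly. Their poses are not given: they have to be found in the camera images.
- chopping_block: thick butcher block glued from pale and darker wood staves, 220 (x) x 300 (y) x 75 mm high, standing on the worktop and too heavy to move (fixed). Origin: centre of its underside, on the worktop. Its y axis runs along its length; its -y end (the robot's right) is the end that the board is to overhang and where the pan goes
- block_edge (a point): middle of the block's top edge at its -y end (fixed on the block, 75 mm above the worktop)
- green_board: green plastic board, 170 (x) x 240 (y) x 12 mm thick, about 0.45 kg, corners rounded at 20 mm radius, lying loose and flat on the block. Origin: centre of its underside (75 mm above the worktop). Its y axis runs along its length; at the +y end it has a hand slot, 80 mm (x) x 22 mm (y), centred 23 mm from that end. Slides with ordinary friction, about 2 to 4 N
- board_end (a point): middle of the board's top edge at its -y end, 120 mm from the board's centre: the end that is to overhang
- scrap_pan: empty stainless steel kitchen pan, open on top, 176 (x) x 162 (y) mm over its flanged rim, 65 mm high, about 0.4 kg, loose on the worktop to the right (-y) of the block. The flange is 12 mm wide and 3 mm thick; inside the rim it is about 147 x 133 mm, the wall under the flange stands 12 mm in from the rim's outside. Origin: centre of its underside; its y axis points roughly to the block
- pan_near_rim (a point): middle of the rim's outer edge on the +y side of the pan, the side that faces the block; 81 mm from the pan's centre, 65 mm above its underside
- lemon_half: squeezed half lemon, yellow, lying cut face down on the green board: a dome 58 mm across and 40 mm high, about 50 g. Origin: centre of the cut face, which rests on the board (87 mm above the worktop)
- lemon_mid (a point): point on the half lemon's axis, 15 mm above its cut face
- juice_jug: bystander: small white jug with a handle, 67 x 103 x 85 mm high, stands behind the pan. Origin: centre of its underside
- tall_glass: bystander: clear glass, 78 mm across, 102 mm high, stands behind the pan to the right. Origin: centre of its underside
- peeler: bystander: white vegetable peeler, 170 x 25 x 18 mm, lies on the worktop to the left of the block. Origin: centre of its underside

How it is judged:
By the outcome, as a careful person would: the job done as asked, in the order asked, and still so for the second after the job is handed in, with the robot touching nothing.
It also fails if it takes over 64 s, if anything falls off the work surface, if the arm or the gripper's body presses on something with over 40 N, if the wrist force passes 120 N, or if a joint passes its speed limit or range.

## Working session

There is one attempt and no reset: what is moved stays moved. The work goes in short steps, Python scripts to look and compute and a shell command to move; the robot and the scene stay as the last step left them, time stands still between calls to the robot, and variables do not carry over. Pictures are saved under pics/ and viewed, and the job is handed in when it is done.

```bash
ls; mkdir -p pics
python3 - <<'E'
from bench import telemetry, viewer
import cv2
print(telemetry.get_state())
for n in ["scene","side","wrist"]:
    d=viewer.get_image(n); cv2.imwrite(f"pics/{n}0.png",d["pixels"][:,:,::-1]); print(n,d["K"],d["xyz"],d["attitude"],[k for k in d])
E
```

```text
pics
{'time': 0.0, 'joint_positions': array([-1.09592667,  0.32187567, -0.07007807,  1.45164977,  0.02258266,
        1.37079513, -0.05690899]), 'qd': array([-0.00040772,  0.00172267,  0.00021658, -0.00055148, -0.00028109,
        0.00041191, -0.00067708]), 'joint_torque': array([-1.33203953e-04, -4.91287780e+01, -4.03677206e-01, -3.12541258e+01,
       -6.38577249e-02,  4.34627803e-02,  1.73637741e-04]), 'position': array([0.28881526, 0.58170338, 0.22143991]), 'tool_rot': array([-0.86456758,  1.39426478,  0.86277903]), 'ft_force': array([ 0.30987081,  0.47909755, -0.138938  ]), 'torque': array([-0.02546349, -0.05703978, -0.01038306]), 'grip_width': 0.9977205460878245}
scene [[408.93914106   0.         318.33792114]
 [  0.         408.93914106 194.76283973]
 [  0.           0.           1.        ]] [-0.5324527  -0.57942543  1.03513771] [ 0.82592861 -0.47942725 -0.99663283] ['pixels', 'z_map', 'K', 'xyz', 'attitude']
side [[405.24925762   0.         311.57565068]
 [  0.         405.24925762 194.74331674]
 [  0.           0.           1.        ]] [0.44402328 1.06585251 0.76799994] [ 0.06698537 -1.48736547 -2.68424597] ['pixels', 'z_map', 'K', 'xyz', 'attitude']
wrist [[354.10571854   0.         320.25424215]
 [  0.         354.10571854 200.85044009]
 [  0.           0.           1.        ]] [0.21845497 0.61790339 0.38405406] [-0.26159377 -0.16061017  1.10146441] ['pixels', 'z_map', 'K', 'xyz', 'attitude']
```

View pics/scene0.png

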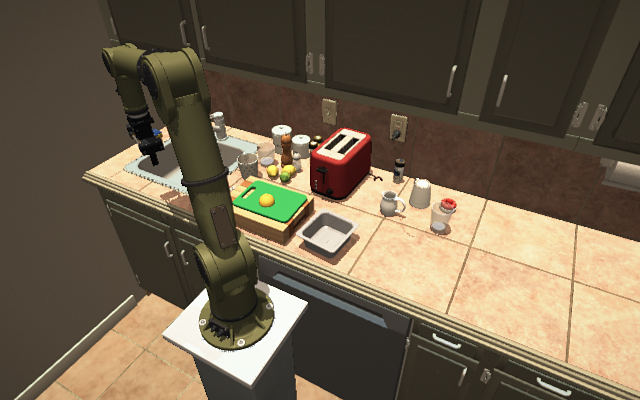

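View pics/side0.png

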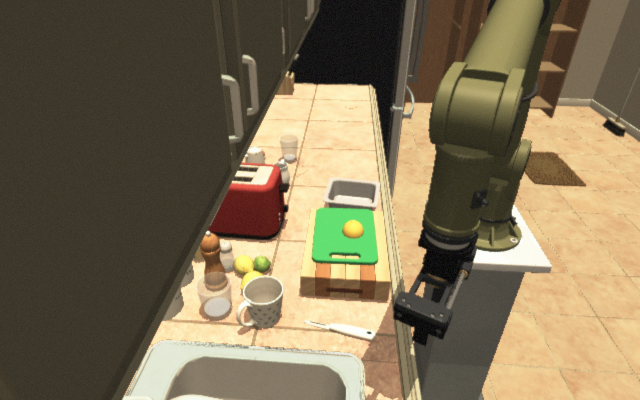

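View pics/wrist0.png

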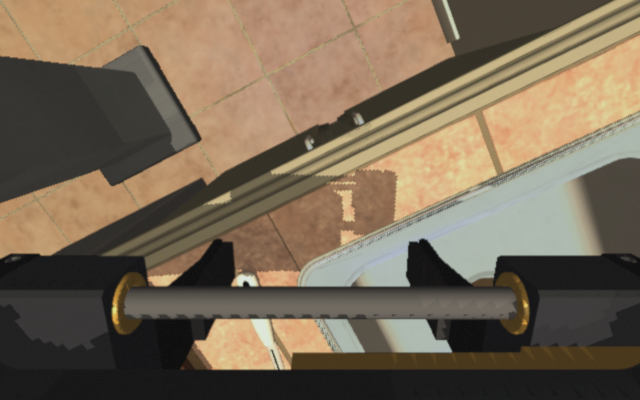

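The scene view shows the green board (≈270,200) on the block with the lemon (267,200), and the pan (328,232). The jug (390,203) and glass (440,215) are behind the pan. The side view shows the same, with the peeler at (345,330). Next I'll measure positions.

```bash
cat > h.py <<'E'
import numpy as np, cv2
from scipy.spatial.transform import Rotation as R
from bench import telemetry, viewer
def cloud(d):
    K=d["K"];z=d["z_map"];v,u=np.mgrid[0:400,0:640]
    X=(u-K[0,2])/K[0,0]*z;Y=(v-K[1,2])/K[1,1]*z
    P=np.stack([X,-Y,-z],-1)@R.from_rotvec(d["attitude"]).as_matrix().T+d["xyz"]
    P[z==0]=np.nan
    return P
def grab(n,f=None):
    d=viewer.get_image(n)
    if f: cv2.imwrite("pics/"+f,d["pixels"][:,:,::-1])
    return d,cloud(d),cv2.cvtColor(d["pixels"],cv2.COLOR_RGB2HSV)
def rect(pts):
    return cv2.minAreaRect((pts[:,:2]*1000).astype(np.float32))
def report(n,f=None):
    d,P,H=grab(n,f)
    x,y,z=P[...,0],P[...,1],P[...,2]
    box=(x>.3)&(x<.95)&(y>-.6)&(y<.5)
    g=box&(abs(H[...,0].astype(int)-65)<15)&(H[...,1]>150)&(z>.08)&(z<.095)
    print(n,"board",g.sum(),"z",np.median(z[g]) if g.any() else None,rect(P[g]) if g.any() else None)
    l=box&(H[...,0]>18)&(H[...,0]<32)&(H[...,1]>120)&(z>.090)&(z<.14)
    if g.any():
        c=P[g].mean(0); l&=(np.hypot(x-c[0],y-c[1])<.2)
    if l.any(): print(" lemon",l.sum(),np.nanmin(P[l],0),np.nanmax(P[l],0), "encl",cv2.minEnclosingCircle((P[l][:,:2]*1000).astype(np.float32)))
    return d,P,H
E
python3 - <<'E'
from h import *
print("tool",R.from_rotvec(telemetry.get_state()["tool_rot"]).as_matrix().round(3))
for n in ["scene","side"]:
    d,P,H=report(n)
    x,y,z=P[...,0],P[...,1],P[...,2]
    b=(x>.3)&(x<.9)&(y>-.1)&(y<.45)&(z>.068)&(z<.080); print(" block",b.sum(),np.median(z[b]),rect(P[b]))
    q=(x>.3)&(x<.8)&(y>-.35)&(y<.05)&(z>.055)&(z<.07)&(H[...,1]<60); print(" pan",q.sum(),np.median(z[q]),rect(P[q]))
    np.save(f"pics/{n}.npy",P)
    for zz in [0.0]:
        w=(abs(z)<.01)&(x>.3)&(x<.9); print(" table z",np.median(z[w]))
P=np.load("pics/scene.npy")
for u,v in [(390,203),(440,215),(328,240),(420,190)]: print(u,v,P[v,u])
P=np.load("pics/side.npy")
for u,v in [(310,322),(365,333),(352,182),(250,230)]: print(u,v,P[v,u])
E
```

```text
tool [[-0.001 -0.896  0.445]
 [-0.001  0.445  0.896]
 [-1.    -0.    -0.001]]
scene board 1492 z 0.08654800672978852 ((427.7015380859375, 163.3509521484375), (168.32679748535156, 240.47178649902344), 0.27164971828460693)
 lemon 146 [0.3569396  0.13372309 0.09110519] [0.42611259 0.27857763 0.13092382] encl ((384.572265625, 207.14627075195312), 76.58993530273438)
 block 1428 0.07461066218305457 ((600.8905029296875, 185.1971435546875), (600.300048828125, 521.503662109375), 4.345857620239258)
 pan 680 0.06363452772676903 ((523.4210205078125, -92.64776611328125), (264.25653076171875, 414.3848876953125), 70.476806640625)
 table z -0.0014111330689705603
side board 1 z 0.08060697393866978 ((445.1435546875, 284.62591552734375), (0.0, 0.0), 0.0)
 lemon 278 [0.38332605 0.15912844 0.09001229] [0.43561448 0.19467586 0.12838191] encl ((409.45416259765625, 171.5440673828125), 26.531484603881836)
 block 3440 0.07520430114392557 ((569.3046875, 176.3544921875), (547.5444946289062, 504.53302001953125), 89.74066925048828)
 pan 587 0.0648183565698146 ((490.0211486816406, -127.10618591308594), (347.91436767578125, 276.9738464355469), 4.866386413574219)
 table z 0.00048101927893184904
390 203 [ 0.6539348  -0.23071739  0.05818535]
440 215 [ 0.62525032 -0.42312997  0.09743106]
328 240 [ 0.41399864 -0.09099514  0.00502293]
420 190 [ 0.75075847 -0.31322537  0.08463317]
310 322 [0.5050572  0.41615859 0.00554128]
365 333 [0.37764257 0.4483542  0.01874652]
352 182 [ 0.40865985 -0.16120075  0.05740301]
250 230 [0.70811156 0.12559239 0.04629998]
```

Run:
```python
from h import *
def comp(m,seed):
    n,L=cv2.connectedComponents(m.astype(np.uint8)); return L==L[seed[1],seed[0]] if L[seed[1],seed[0]] else None
W=np.zeros((560,800,3),np.uint8)+40
for k,n in enumerate(["scene","side"]):
    d,P,H=grab(n); x,y,z=P[...,0],P[...,1],P[...,2]
    m=(x>.28)&(x<.8)&(y>-.42)&(y<.46)&(z>.008)&(z<.2)
    # topdown: y-> left
    u=((.46-y[m])*900).astype(int);v=((.85-x[m])*900).astype(int); ok=(u>=0)&(u<800)&(v>=0)&(v<560)
    W[v[ok],u[ok]]=d["pixels"][m][ok][:,::-1]
    q=(x>.3)&(x<.56)&(y>-.25)&(y<.02)&(z>.058)&(z<.072)
    print(n,"pan rim",rect(P[q]),np.median(z[q]),q.sum())
    b=(x>.28)&(x<.56)&(y>-.02)&(y<.36)&(z>.070)&(z<.079)
    print(n,"block",rect(P[b]),b.sum(), P[b].min(0),P[b].max(0))
    g=(abs(H[...,0].astype(int)-65)<15)&(H[...,1]>150)&(x>.3)&(x<.6)&(y>0)&(y<.35)
    print("green",rect(P[g]),np.median(z[g]))
cv2.imwrite("pics/top.png",W)
```

```text
scene pan rim ((409.4276123046875, -90.40731048583984), (164.19137573242188, 182.0540771484375), 82.57650756835938) 0.06414137246769985 576
scene block ((425.5861511230469, 184.6964111328125), (303.352783203125, 227.8501739501953), 89.89928436279297) 916 [0.31158217 0.03292148 0.07005993] [0.53970012 0.33618657 0.07896002]
green ((428.31842041015625, 161.75143432617188), (171.0098419189453, 236.10775756835938), 1.0363339185714722) 0.08665733515171659
side pan rim ((409.1318359375, -91.80465698242188), (172.81158447265625, 175.79473876953125), 83.2791748046875) 0.06476095037739416 550
side block ((426.62347412109375, 185.5041961669922), (307.60540771484375, 220.24708557128906), 89.86077117919922) 2487 [0.31627308 0.03195666 0.07009018] [0.5369745  0.33911306 0.07898158]
green ((474.4859924316406, 269.63653564453125), (54.710853576660156, 0.9448547959327698), 40.25922775268555) 0.08203807056261003
```

View pics/top.png

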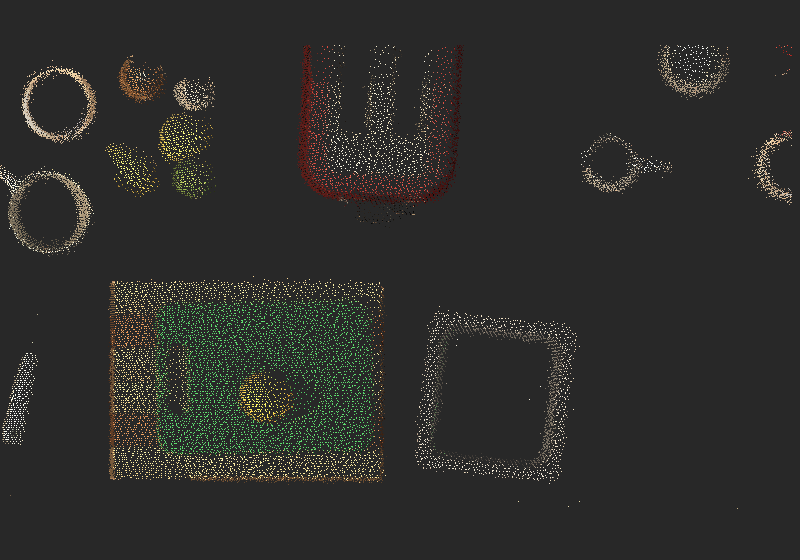

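```bash
python3 -m creep '[{"fingers":0.6,"x":0,"y":-9,"z":-6.2,"twist":12.7},{"fingers":0.6,"x":0,"y":-9,"z":-6.2,"twist":12.7},{"fingers":0.6,"x":0,"y":-9,"z":-6.2,"twist":12.7},{"fingers":0.6,"x":0,"y":-9,"z":-6.2,"twist":12.7},{"fingers":0.6,"x":0,"y":-9,"z":-6.2,"twist":12.7},{"fingers":0.6,"x":0,"y":-9,"z":-6.2,"twist":12.7},{"fingers":0.6,"x":0,"y":-9,"z":-6.2,"twist":12.7},{"fingers":0.6,"x":0,"y":-9,"z":-6.2,"twist":12.7},{"fingers":0.6,"x":0,"y":-9,"z":-6.2,"twist":12.7},{"fingers":0.6,"x":0,"y":-9,"z":-6.2,"twist":12.7},{"fingers":0.6,"x":0,"y":-9,"z":-6.2,"twist":12.7},{"fingers":0.6,"x":0,"y":-9,"z":-6.2,"twist":12.7},{"fingers":0.6,"x":0,"y":-9,"z":-6.2,"twist":12.7},{"fingers":0.6,"x":0,"y":-9,"z":-6.2,"twist":12.7}]'
cat >> h.py <<'E'
def st():
    s=telemetry.get_state(); print("t",round(s["time"],2),"p",s["position"].round(4),"f",s["ft_force"].round(1),"g",round(s["grip_width"],3)); print(R.from_rotvec(s["tool_rot"]).as_matrix().round(3).tolist(), s["joint_positions"].round(2))
E
python3 -c "from h import *;st()"
```

```text
time: 1.52
position: [0.5007, 0.2012, 0.2225]
tool_rot: [-0.002, 1.571, 0.003]
ft_force: [-0.7, 1.0, 0.3]
grip_width: 0.598
t 1.52 p [0.5007 0.2012 0.2225] f [-0.7  1.   0.3] g 0.598
[[-0.0, -0.003, 1.0], [0.001, 1.0, 0.003], [-1.0, 0.001, -0.0]] [-0.72  0.08  0.3   1.74 -0.03  1.33 -0.4 ]
```

```bash
python3 -m creep '[{"fingers":0.6,"y":-10.5,"z":-1.5},{"fingers":0.6,"y":-10.5,"z":-1.5},{"fingers":0.6,"y":-10.5,"z":-1.5},{"fingers":0.6,"y":-10.5,"z":-1.5},{"fingers":0.6,"y":-10.5,"z":-1.5},{"fingers":0.6,"y":-10.5,"z":-1.5},{"fingers":0.6,"y":-10.5,"z":-1.5},{"fingers":0.6,"y":-10.5,"z":-1.5},{"fingers":0.6,"y":-10.5,"z":-1.5},{"fingers":0.6,"y":-10.5,"z":-1.5},{"fingers":0.6,"y":-10.5,"z":-1.5},{"fingers":0.6,"y":-10.5,"z":-1.5},{"fingers":0.6,"y":-10.5,"z":-1.5},{"fingers":0.6,"y":-10.5,"z":-1.5}]'
python3 -c "from h import *;st()"
```

```text
t 1.52 p [0.5007 0.2012 0.2225] f [-0.7  1.   0.3] g 0.598
[[-0.0, -0.003, 1.0], [0.001, 1.0, 0.003], [-1.0, 0.001, -0.0]] [-0.72  0.08  0.3   1.74 -0.03  1.33 -0.4 ]$[0]: bad value
```

```bash
python3 -m creep '[{"fingers":0.6,"x":0,"y":-10.5,"z":-1.5,"twist":0},{"fingers":0.6,"x":0,"y":-10.5,"z":-1.5,"twist":0},{"fingers":0.6,"x":0,"y":-10.5,"z":-1.5,"twist":0},{"fingers":0.6,"x":0,"y":-10.5,"z":-1.5,"twist":0},{"fingers":0.6,"x":0,"y":-10.5,"z":-1.5,"twist":0},{"fingers":0.6,"x":0,"y":-10.5,"z":-1.5,"twist":0},{"fingers":0.6,"x":0,"y":-10.5,"z":-1.5,"twist":0},{"fingers":0.6,"x":0,"y":-10.5,"z":-1.5,"twist":0},{"fingers":0.6,"x":0,"y":-10.5,"z":-1.5,"twist":0},{"fingers":0.6,"x":0,"y":-10.5,"z":-1.5,"twist":0},{"fingers":0.6,"x":0,"y":-10.5,"z":-1.5,"twist":0},{"fingers":0.6,"x":0,"y":-10.5,"z":-1.5,"twist":0},{"fingers":0.6,"x":0,"y":-10.5,"z":-1.5,"twist":0}]'
python3 - <<'E'
from h import *
st()
d,P,H=grab("scene","scene1.png")
E
```

```text
time: 2.6
position: [0.4427, -0.2183, 0.2225]
tool_rot: [-0.002, 1.571, 0.003]
ft_force: [-0.3, 0.8, -0.4]
grip_width: 0.601
t 2.6 p [ 0.4427 -0.2183  0.2225] f [-0.3  0.8 -0.4] g 0.601
[[0.0, -0.003, 1.0], [0.001, 1.0, 0.003], [-1.0, 0.001, 0.0]] [-0.34 -0.04  0.74  1.85  0.03  1.32  0.39]
```

View pics/scene1.png

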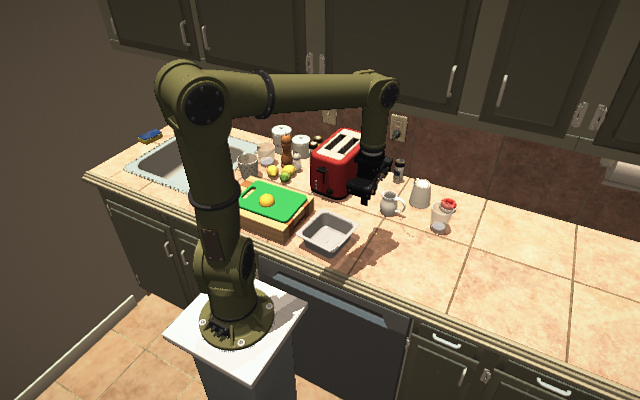

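The gripper is at (372,185), above and to the right of the pan, and nothing has been disturbed. Descending.

```bash
python3 -m creep '[{"fingers":0.6,"x":1,"y":0,"z":0,"twist":0},{"fingers":0.6,"x":2,"y":0,"z":0,"twist":0},{"fingers":0.6,"x":3,"y":0,"z":0,"twist":0},{"fingers":0.6,"x":4,"y":0,"z":0,"twist":0},{"fingers":0.6,"x":4.5,"y":0,"z":0,"twist":0},{"fingers":0.6,"x":4.7,"y":0,"z":0,"twist":0},{"fingers":0.6,"x":4.7,"y":0,"z":0,"twist":0},{"fingers":0.6,"x":4.7,"y":0,"z":0,"twist":0}]'
python3 - <<'E'
from h import *
st()
d,P,H=grab("scene","scene2.png");z=P[...,2]
q=(P[...,0]>.3)&(P[...,0]<.52)&(P[...,1]>-.2)&(P[...,1]<.02)&(z>.058)&(z<.068)&(H[...,1]<70)&(H[...,2]>80)
print(rect(P[q]))
cv2.imwrite("pics/c2.png",cv2.resize(d["pixels"][140:280,240:480,::-1],None,fx=3,fy=3))
E
```

```text
time: 3.32
position: [0.4432, -0.2191, 0.0352]
tool_rot: [-0.003, 1.57, 0.003]
ft_force: [0.6, 0.5, 0.1]
grip_width: 0.598
t 3.32 p [ 0.4432 -0.2191  0.0352] f [0.6 0.5 0.1] g 0.598
[[0.001, -0.004, 1.0], [0.0, 1.0, 0.004], [-1.0, 0.0, 0.001]] [-0.28  0.21  0.75  2.06 -0.18  0.94  0.57]
((409.9396667480469, -90.9148178100586), (166.76455688476562, 178.89434814453125), 82.29778289794922)
```

View pics/c2.png

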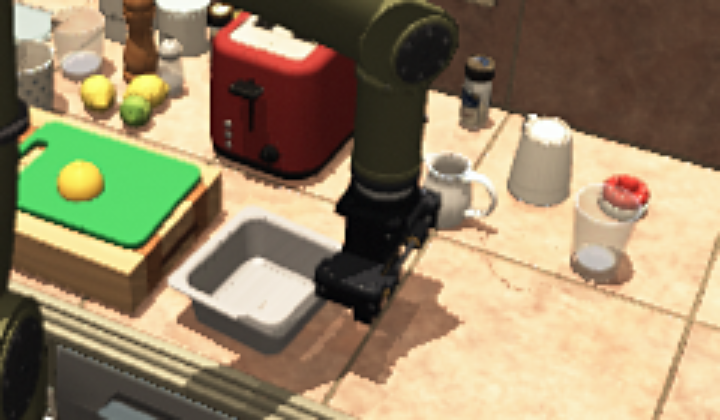

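```bash
python3 -m creep '[{"fingers":0.6,"x":0,"y":0.2,"z":0,"twist":0},{"fingers":0.6,"x":0,"y":0.4,"z":0,"twist":0},{"fingers":0.6,"x":0,"y":0.5,"z":0,"twist":0},{"fingers":0.6,"x":0,"y":0.6,"z":0,"twist":0},{"fingers":0.6,"x":0,"y":0.7,"z":0,"twist":0},{"fingers":0.6,"x":0,"y":0.8,"z":0,"twist":0},{"fingers":0.6,"x":0,"y":0.9,"z":0,"twist":0},{"fingers":0.6,"x":0,"y":1.0,"z":0,"twist":0},{"fingers":0.6,"x":0,"y":1.1,"z":0,"twist":0},{"fingers":0.6,"x":0,"y":1.2,"z":0,"twist":0},{"fingers":0.6,"x":0,"y":1.3,"z":0,"twist":0},{"fingers":0.6,"x":0,"y":1.4,"z":0,"twist":0},{"fingers":0.6,"x":0,"y":1.5,"z":0,"twist":0},{"fingers":0.6,"x":0,"y":1.6,"z":0,"twist":0},{"fingers":0.6,"x":0,"y":1.6,"z":0,"twist":0}]'
cat >> h.py <<'E'
def pan(f,n="scene"):
    d,P,H=grab(n,f);z=P[...,2]
    q=(P[...,0]>.3)&(P[...,0]<.55)&(P[...,1]>-.2)&(P[...,1]<.033)&(z>.058)&(z<.068)&(H[...,1]<70)&(H[...,2]>80)
    print("pan",rect(P[q]),P[q].min(0).round(4),P[q].max(0).round(4))
    Q=P[q]
    for x0 in np.arange(.32,.5,.02):
        k=abs(Q[:,0]-x0)<.01
        if k.sum()>3: print(round(x0,2),Q[k][:,1].max().round(4),Q[k][:,1].min().round(4),k.sum())
    cv2.imwrite("pics/c_"+f,cv2.resize(d["pixels"][140:280,220:440,::-1],None,fx=3,fy=3))
E
python3 -c "
from h import *
st();pan('p3.png')"
```

```text
time: 4.62
position: [0.4415, -0.1551, 0.0344]
tool_rot: [-0.002, 1.572, 0.003]
ft_force: [0.1, -1.3, 0.2]
grip_width: 0.597
t 4.62 p [ 0.4415 -0.1551  0.0344] f [ 0.1 -1.3  0.2] g 0.597
[[-0.001, -0.003, 1.0], [0.001, 1.0, 0.003], [-1.0, 0.001, -0.001]] [-0.39  0.14  0.72  2.12 -0.12  0.92  0.4 ]
pan ((399.31671142578125, -63.15424346923828), (177.76885986328125, 164.20034790039062), 0.19105984270572662) [ 0.3102 -0.1455  0.0583] [0.4881 0.0189 0.068 ]
0.32 0.018 -0.1455 145
0.34 0.0154 -0.1449 36
0.36 0.0185 -0.1431 41
0.38 0.0189 -0.1445 32
0.4 0.0168 -0.1329 23
0.42 0.0176 0.002 17
0.44 0.0178 0.0021 18
0.46 0.0181 -0.0377 27
0.48 0.017 -0.0855 92
```

View pics/c_p3.png

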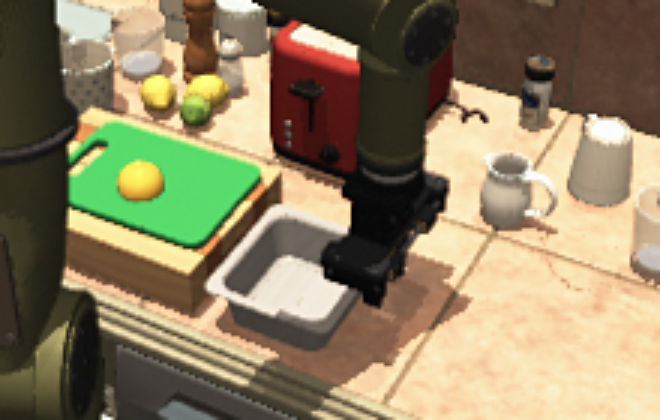

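```bash
python3 -m creep '[{"fingers":0.6,"x":0,"y":-0.3,"z":0,"twist":0},{"fingers":0.6,"x":-1,"y":-0.3,"z":0,"twist":0},{"fingers":0.3,"x":-2,"y":-0.3,"z":0,"twist":0},{"fingers":0,"x":-2.2,"y":-0.3,"z":0,"twist":0},{"fingers":0,"x":-2.2,"y":0.7,"z":0,"twist":0},{"fingers":0,"x":-2.2,"y":1.6,"z":0,"twist":0},{"fingers":0,"x":-2.2,"y":2.3,"z":0,"twist":0},{"fingers":0,"x":-2.2,"y":2.3,"z":0,"twist":0},{"fingers":0,"x":-2.2,"y":2.3,"z":0,"twist":0},{"fingers":0,"x":-1.2,"y":2.3,"z":0,"twist":0},{"fingers":0,"x":-0.3,"y":2.3,"z":0,"twist":0},{"fingers":0,"x":0.3,"y":2.3,"z":0,"twist":0},{"fingers":0,"x":0.3,"y":2.3,"z":0,"twist":0}]'
python3 -c "
from h import *
st();pan('p4.png')"
```

```text
time: 5.75
position: [0.4368, -0.0653, 0.0182]
tool_rot: [-0.001, 1.581, -0.002]
ft_force: [-1.0, 0.5, 0.4]
grip_width: 0.005
t 5.75 p [ 0.4368 -0.0653  0.0182] f [-1.   0.5  0.4] g 0.005
[[-0.01, 0.0, 1.0], [-0.002, 1.0, -0.0], [-1.0, -0.002, -0.01]] [-0.52  0.11  0.63  2.18 -0.08  0.89  0.16]
pan ((397.05316162109375, -63.268585205078125), (175.05758666992188, 162.52471923828125), 0.9545161128044128) [ 0.3091 -0.1448  0.0582] [0.4853 0.0188 0.0679]
0.32 0.0161 -0.1441 140
0.34 0.0168 -0.1442 39
0.36 0.0173 -0.1438 35
0.38 0.0162 -0.1448 38
0.4 0.0168 -0.1435 27
0.42 0.0172 -0.1433 21
0.44 0.0188 -0.1438 26
0.46 0.0183 -0.1434 34
0.48 0.0158 -0.1428 44
```

View pics/c_p4.png

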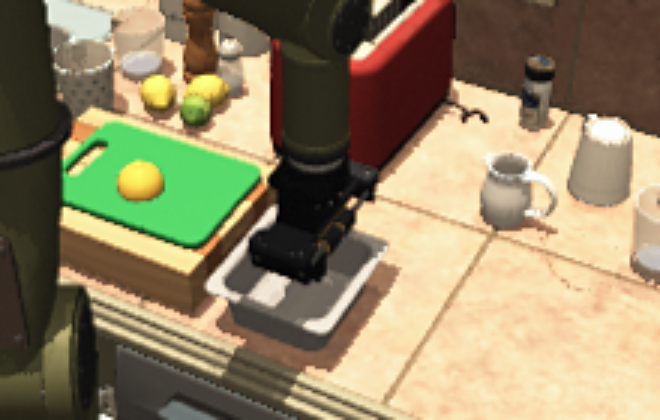

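```bash
python3 -m creep '[{"fingers":0,"x":-0.4,"y":0,"z":0.1,"twist":0},{"fingers":0,"x":-0.4,"y":0,"z":0.2,"twist":0},{"fingers":0,"x":-0.4,"y":0,"z":0.3,"twist":0},{"fingers":0,"x":-0.4,"y":0,"z":0.4,"twist":0},{"fingers":0,"x":-0.4,"y":0,"z":0.5,"twist":0},{"fingers":0,"x":-0.4,"y":0,"z":0.6,"twist":0},{"fingers":0,"x":-0.4,"y":0,"z":0.7,"twist":0},{"fingers":0,"x":-0.4,"y":0,"z":0.8,"twist":0},{"fingers":0,"x":-0.4,"y":0,"z":0.8,"twist":0}]'
python3 -c "
from h import *
st();pan('p5.png')"
```

```text
time: 6.55
position: [0.4737, -0.0641, 0.0384]
tool_rot: [-0.002, 1.572, 0.001]
ft_force: [-2.1, -0.1, 3.5]
grip_width: 0.006
t 6.55 p [ 0.4737 -0.0641  0.0384] f [-2.1 -0.1  3.5] g 0.006
[[-0.001, -0.002, 1.0], [-0.0, 1.0, 0.002], [-1.0, -0.0, -0.001]] [-0.51  0.15  0.63  2.09 -0.11  0.93  0.18]
pan ((408.9327087402344, -62.80635070800781), (177.7198944091797, 163.33717346191406), 0.1929580420255661) [ 0.3199 -0.1444  0.0581] [0.498  0.0187 0.0679]
0.32 0.0117 -0.1426 77
0.34 0.0164 -0.1418 87
0.36 0.0187 -0.143 35
0.38 0.0166 -0.1438 34
0.4 0.0178 -0.1426 32
0.42 0.0168 -0.1441 33
0.44 0.0181 -0.1444 25
0.46 0.0164 -0.1433 15
0.48 -0.0799 -0.1435 49
```

```bash
python3 -m creep '[{"fingers":0,"x":0,"y":0,"z":0.1,"twist":0},{"fingers":0,"x":0,"y":0,"z":0.2,"twist":0},{"fingers":0,"x":0,"y":0,"z":0.3,"twist":0},{"fingers":0,"x":0,"y":0,"z":0.4,"twist":0},{"fingers":0,"x":0,"y":0,"z":0.4,"twist":0}]'
python3 -c "
from h import *
st();pan('p6.png')"
```

```text
time: 7.02
position: [0.4911, -0.064, 0.0386]
tool_rot: [-0.002, 1.569, 0.001]
ft_force: [-0.1, -0.1, -0.2]
grip_width: 0.006
t 7.02 p [ 0.4911 -0.064   0.0386] f [-0.1 -0.1 -0.2] g 0.006
[[0.002, -0.002, 1.0], [-0.001, 1.0, 0.002], [-1.0, -0.001, 0.002]] [-0.5   0.19  0.63  2.05 -0.14  0.94  0.2 ]
pan ((426.72760009765625, -62.775848388671875), (176.73965454101562, 163.02056884765625), 0.5991945266723633) [ 0.3377 -0.144   0.0581] [0.5155 0.0185 0.068 ]
0.34 0.0102 -0.1438 94
0.36 0.0181 -0.1436 63
0.38 0.0171 -0.1433 37
0.4 0.0179 -0.144 31
0.42 0.0174 -0.1438 33
0.44 0.0185 -0.1437 35
0.46 0.0183 -0.144 25
0.48 -0.1293 -0.1433 13
```

View pics/c_p6.png

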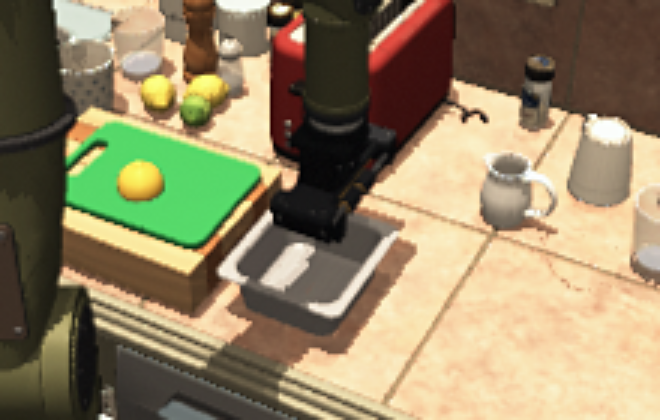

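```bash
python3 -m creep '[{"fingers":0,"x":0,"y":0,"z":-0.4,"twist":0},{"fingers":0,"x":-1,"y":0,"z":-0.4,"twist":0},{"fingers":0,"x":-1.8,"y":0,"z":-0.6,"twist":0},{"fingers":0.3,"x":-1.8,"y":-1,"z":-1,"twist":0},{"fingers":0.6,"x":-1.8,"y":-2,"z":-1.5,"twist":0},{"fingers":0.6,"x":-1.8,"y":-2.9,"z":-1.5,"twist":0},{"fingers":0.6,"x":-1.8,"y":-2.9,"z":-1.5,"twist":0},{"fingers":0.6,"x":-1.8,"y":-2.9,"z":-1.5,"twist":0},{"fingers":0.6,"x":-0.9,"y":-2.9,"z":-1.5,"twist":0},{"fingers":0.6,"x":0.1,"y":-2.9,"z":-1.5,"twist":0},{"fingers":0.6,"x":0.1,"y":-2.9,"z":-1.5,"twist":0},{"fingers":0.6,"x":0.1,"y":-2.9,"z":-1.5,"twist":0}]'
python3 -c "
from h import *
st()"
```

```text
time: 8.07
position: [0.4285, -0.179, 0.0332]
tool_rot: [-0.003, 1.576, 0.002]
ft_force: [-0.4, 0.7, 0.7]
grip_width: 0.568
t 8.07 p [ 0.4285 -0.179   0.0332] f [-0.4  0.7  0.7] g 0.568
[[-0.005, -0.003, 1.0], [-0.0, 1.0, 0.003], [-1.0, -0.0, -0.005]] [-0.39  0.15  0.78  2.12 -0.13  0.92  0.46]
```

```bash
python3 -m creep '[{"fingers":0.6,"x":0,"y":0.2,"z":0,"twist":0},{"fingers":0.6,"x":0,"y":0.4,"z":0,"twist":0},{"fingers":0.6,"x":0,"y":0.5,"z":0,"twist":0},{"fingers":0.6,"x":0,"y":0.6,"z":0,"twist":0},{"fingers":0.6,"x":0,"y":0.7,"z":0,"twist":0},{"fingers":0.6,"x":0,"y":0.8,"z":0,"twist":0},{"fingers":0.6,"x":0,"y":0.9,"z":0,"twist":0},{"fingers":0.6,"x":0,"y":0.95,"z":0,"twist":0},{"fingers":0.6,"x":0,"y":0.95,"z":0,"twist":0}]'
python3 -c "
from h import *
st();pan('p7.png')"
```

```text
time: 8.82
position: [0.4303, -0.1418, 0.0348]
tool_rot: [-0.001, 1.57, 0.002]
ft_force: [1.2, -2.2, 1.2]
grip_width: 0.601
t 8.82 p [ 0.4303 -0.1418  0.0348] f [ 1.2 -2.2  1.2] g 0.601
[[0.001, -0.002, 1.0], [0.0, 1.0, 0.002], [-1.0, 0.0, 0.001]] [-0.46  0.1   0.75  2.15 -0.09  0.92  0.35]
pan ((427.8227233886719, -50.26207733154297), (164.37548828125, 182.44906616210938), 89.88137817382812) [ 0.3365 -0.1323  0.0582] [0.5192 0.032  0.068 ]
0.34 0.0301 -0.1299 103
0.36 0.0296 -0.1323 61
0.38 0.032 -0.1301 28
0.4 0.031 0.0167 19
0.42 0.0273 0.0138 15
0.44 0.0301 0.0151 18
0.46 0.0308 0.0167 16
0.48 0.0305 0.0131 16
```

View pics/c_p7.png

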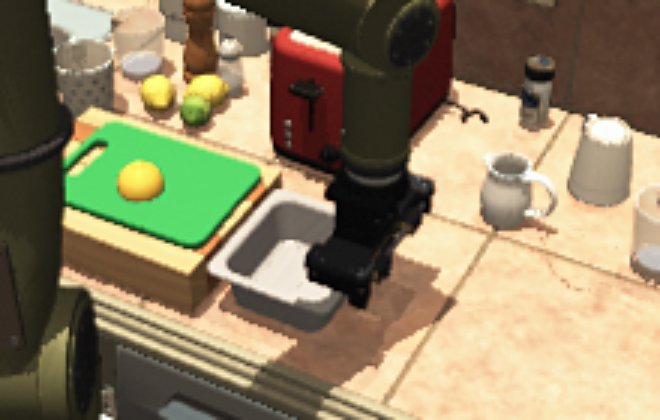

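Nearly there: the gap is about 4–5 mm. I'll push on in small steps and watch the force.

```bash
python3 -m creep '[{"fingers":0.6,"x":0,"y":0.05,"z":0,"twist":0},{"fingers":0.6,"x":0,"y":0.08,"z":0,"twist":0},{"fingers":0.6,"x":0,"y":0.1,"z":0,"twist":0},{"fingers":0.6,"x":0,"y":0.1,"z":0,"twist":0}]'; python3 -m creep '[{"fingers":0.6,"x":0,"y":0.03,"z":0,"twist":0},{"fingers":0.6,"x":0,"y":0.03,"z":0,"twist":0}]'
```

```text
time: 9.2
position: [0.4297, -0.1381, 0.0345]
tool_rot: [-0.001, 1.571, 0.001]
ft_force: [0.0, -2.1, 2.7]
grip_width: 0.601
time: 9.37
position: [0.4296, -0.1376, 0.0345]
tool_rot: [-0.002, 1.571, 0.0]
ft_force: [-0.6, -5.7, 2.0]
grip_width: 0.596
```

```bash
python3 -m creep '[{"fingers":0.6,"x":0,"y":0.05,"z":0,"twist":0},{"fingers":0.6,"x":0,"y":0.05,"z":0,"twist":0},{"fingers":0.6,"x":0,"y":0.05,"z":0,"twist":0}]'; python3 -m creep '[{"fingers":0.6,"x":0,"y":0.04,"z":0,"twist":0},{"fingers":0.6,"x":0,"y":0.04,"z":0,"twist":0}]'
```

```text
time: 9.62
position: [0.4294, -0.1374, 0.0346]
tool_rot: [-0.003, 1.571, -0.002]
ft_force: [-1.2, -9.6, 2.1]
grip_width: 0.601
time: 9.78
position: [0.4293, -0.1373, 0.0346]
tool_rot: [-0.004, 1.571, -0.004]
ft_force: [0.1, -13.9, 0.7]
grip_width: 0.6
```

```bash
python3 -m creep '[{"fingers":0.6,"x":0,"y":-0.1,"z":0,"twist":0},{"fingers":0.6,"x":0,"y":-0.3,"z":0,"twist":0},{"fingers":0.6,"x":0,"y":-0.7,"z":0,"twist":0},{"fingers":0.6,"x":-1,"y":-0.8,"z":0,"twist":0},{"fingers":0.6,"x":-2,"y":-0.8,"z":0.2,"twist":0},{"fingers":0.6,"x":-3,"y":-0.5,"z":0.8,"twist":0},{"fingers":0.6,"x":-4,"y":0,"z":1.5,"twist":0},{"fingers":0.6,"x":-4,"y":2,"z":1.8,"twist":0},{"fingers":0.6,"x":-4,"y":4,"z":1.8,"twist":0},{"fingers":0.6,"x":-4,"y":6,"z":1.8,"twist":0},{"fingers":0.6,"x":-4,"y":8,"z":1.5,"twist":0},{"fingers":0.6,"x":-4,"y":10,"z":0.8,"twist":0},{"fingers":0.6,"x":-4,"y":11.2,"z":0,"twist":0},{"fingers":0.6,"x":-4,"y":11.2,"z":0,"twist":0},{"fingers":0.6,"x":-4,"y":11.2,"z":0,"twist":0},{"fingers":0.6,"x":-4,"y":11.2,"z":0,"twist":0},{"fingers":0.6,"x":-4,"y":11.2,"z":0,"twist":0},{"fingers":0.6,"x":-4,"y":11.2,"z":0,"twist":0},{"fingers":0.6,"x":-4,"y":11.2,"z":0,"twist":0}]'
python3 -c "
from h import *
st();report('scene','s8.png');report('side','sd8.png')
P=grab('scene')[1];z=P[...,2]
q=(abs(P[...,0]-.426)<.05)&(P[...,1]>-.2)&(P[...,1]<.1)&(z>.05)
for a in np.arange(-.14,.06,.005):
    k=q&(abs(P[...,1]-a)<.0025); print(round(a,3),z[k].max().round(4) if k.any() else None,end=' ')
pan('p8.png')
"
```

```text
time: 11.37
position: [0.4235, 0.3239, 0.1936]
tool_rot: [-0.008, 1.575, 0.014]
ft_force: [-0.9, -0.0, -0.7]
grip_width: 0.603
t 11.37 p [0.4235 0.3239 0.1936] f [-0.9 -0.  -0.7] g 0.603
[[-0.004, -0.014, 1.0], [0.004, 1.0, 0.014], [-1.0, 0.004, -0.004]] [-0.97  0.09  0.28  1.79 -0.03  1.27 -0.66]
scene board 1456 z 0.08657432628952577 ((427.0016174316406, 163.32952880859375), (168.51026916503906, 239.84127807617188), 1.9980183839797974)
 lemon 146 [0.37955747 0.13545854 0.09132806] [0.4257474  0.18961084 0.12647762] encl ((404.6276550292969, 162.53469848632812), 27.621553421020508)
side board 37 z 0.08690667083312875 ((427.2038269042969, 229.64576721191406), (156.66732788085938, 115.54032135009766), 6.667934894561768)
 lemon 255 [0.38958311 0.15944197 0.09039266] [0.43558471 0.19480481 0.12826629] encl ((411.353759765625, 172.6270294189453), 25.2254695892334)
-0.14 None -0.135 None -0.13 0.0679 -0.125 0.0686 -0.12 0.07 -0.115 0.0685 -0.11 0.061 -0.105 None -0.1 None -0.095 None -0.09 None -0.085 None -0.08 None -0.075 None -0.07 None -0.065 None -0.06 None -0.055 None -0.05 None -0.045 None -0.04 None -0.035 None -0.03 None -0.025 None -0.02 None -0.015 None -0.01 None -0.005 None 0.0 None 0.005 None 0.01 None 0.015 0.0608 0.02 0.0681 0.025 0.0697 0.03 0.0708 0.035 0.0798 0.04 0.0879 0.045 0.0923 0.05 0.092 0.055 0.0914 pan ((426.2279968261719, -47.490943908691406), (179.5898895263672, 160.44647216796875), 0.029673542827367783) [ 0.3364 -0.1277  0.058 ] [0.516  0.0327 0.068 ]
0.34 0.0318 -0.1234 99
0.36 0.0319 -0.1261 54
0.38 0.0319 -0.1245 36
0.4 0.0327 -0.1272 32
0.42 0.0323 -0.1257 28
0.44 0.0326 -0.1267 29
0.46 0.0327 -0.1277 29
0.48 0.0324 -0.1269 32
```

View pics/c_p8.png

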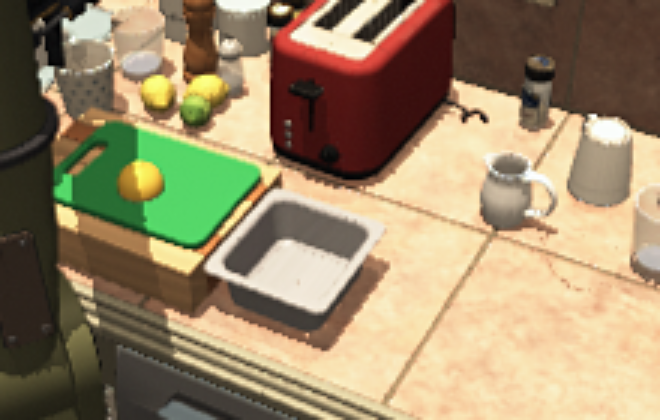

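View pics/sd8.png

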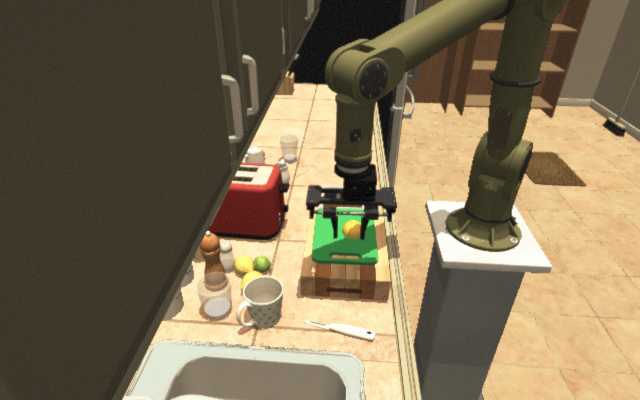

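```bash
python3 -m creep '[{"fingers":0.8,"x":0.7,"y":0,"z":0.1,"twist":0.16},{"fingers":0.8,"x":1.4,"y":0,"z":0.1,"twist":0.16},{"fingers":0.8,"x":2,"y":0,"z":0.1,"twist":0.16},{"fingers":0.8,"x":2.4,"y":0,"z":0.1,"twist":0.16},{"fingers":0.8,"x":2.6,"y":0,"z":0.1,"twist":0.16},{"fingers":0.8,"x":2.7,"y":0,"z":0.1,"twist":0.16},{"fingers":0.8,"x":2.75,"y":0,"z":0.1,"twist":0.16},{"fingers":0.8,"x":2.75,"y":0,"z":0.1,"twist":0.16},{"fingers":0.8,"x":2.75,"y":0,"z":0.1,"twist":0.16}]'
python3 -c "
from h import *
st()"
```

```text
time: 12.32
position: [0.4339, 0.3149, 0.0858]
tool_rot: [0.011, 1.569, -0.009]
ft_force: [-0.5, 0.5, 0.3]
grip_width: 0.802
t 12.32 p [0.4339 0.3149 0.0858] f [-0.5  0.5  0.3] g 0.802
[[0.001, 0.013, 1.0], [0.001, 1.0, -0.013], [-1.0, 0.001, 0.001]] [-0.94  0.19  0.29  1.91 -0.06  1.05 -0.64]
```

```bash
python3 -m creep '[{"fingers":0.8,"x":0.1,"y":0,"z":-0.15,"twist":-0.15},{"fingers":0.8,"x":0.1,"y":0,"z":-0.15,"twist":-0.15},{"fingers":0.8,"x":0.1,"y":0,"z":-0.15,"twist":-0.15},{"fingers":0.8,"x":0.1,"y":0,"z":-0.15,"twist":-0.15}]'
python3 -c "
from h import *
st()"
```

```text
time: 12.65
position: [0.427, 0.315, 0.0809]
tool_rot: [-0.001, 1.57, 0.001]
ft_force: [1.1, -0.2, 0.3]
grip_width: 0.797
t 12.65 p [0.427  0.315  0.0809] f [ 1.1 -0.2  0.3] g 0.797
[[0.0, -0.001, 1.0], [0.0, 1.0, 0.001], [-1.0, 0.0, 0.0]] [-0.95  0.19  0.29  1.92 -0.06  1.04 -0.63]
```

```bash
python3 -m creep '[{"fingers":0.8,"x":0,"y":-0.2,"z":0,"twist":0},{"fingers":0.8,"x":0,"y":-0.4,"z":0,"twist":0},{"fingers":0.8,"x":0,"y":-0.45,"z":0,"twist":0},{"fingers":0.8,"x":0,"y":-0.5,"z":0,"twist":0},{"fingers":0.8,"x":0,"y":-0.55,"z":0,"twist":0},{"fingers":0.8,"x":0,"y":-0.6,"z":0,"twist":0},{"fingers":0.8,"x":0,"y":-0.68,"z":0,"twist":0},{"fingers":0.8,"x":0,"y":-0.76,"z":0,"twist":0},{"fingers":0.8,"x":0,"y":-0.84,"z":0,"twist":0},{"fingers":0.8,"x":0,"y":-0.92,"z":0,"twist":0},{"fingers":0.8,"x":0,"y":-1.0,"z":0,"twist":0},{"fingers":0.8,"x":0,"y":-1.08,"z":0,"twist":0},{"fingers":0.8,"x":0,"y":-1.16,"z":0,"twist":0},{"fingers":0.8,"x":0,"y":-1.24,"z":0,"twist":0},{"fingers":0.8,"x":0,"y":-1.32,"z":0,"twist":0},{"fingers":0.8,"x":0,"y":-1.4,"z":0,"twist":0},{"fingers":0.8,"x":0,"y":-1.46,"z":0,"twist":0},{"fingers":0.8,"x":0,"y":-1.5,"z":0,"twist":0},{"fingers":0.8,"x":0,"y":-1.5,"z":0,"twist":0}]'
python3 -c "
from h import *
st()
d,P,H=report('scene','s9.png');report('side','sd9.png')
x,y,z=P[...,0],P[...,1],P[...,2]
g=(abs(H[...,0].astype(int)-65)<15)&(H[...,1]>150)&(z>.08)&(z<.095)&(x>.3)&(x<.6)
print(P[g].min(0),P[g].max(0))
cv2.imwrite('pics/c9.png',cv2.resize(d['pixels'][140:280,220:440,::-1],None,fx=3,fy=3))
"
```

```text
time: 14.23
position: [0.4272, 0.2542, 0.0807]
tool_rot: [-0.001, 1.571, 0.0]
ft_force: [1.6, 1.3, 1.6]
grip_width: 0.799
t 14.23 p [0.4272 0.2542 0.0807] f [1.6 1.3 1.6] g 0.799
[[0.0, -0.0, 1.0], [-0.0, 1.0, 0.0], [-1.0, -0.0, 0.0]] [-0.9   0.12  0.33  2.   -0.04  1.03 -0.55]
scene board 1547 z 0.08648741367490032 ((426.4036865234375, 122.31339263916016), (244.3134002685547, 168.98715209960938), 89.14022064208984)
 lemon 154 [0.37703074 0.09244038 0.09038825] [0.47846125 0.24771536 0.12601943] encl ((435.0147705078125, 172.26385498046875), 87.06632995605469)
side board 30 z 0.08480212762563227 ((429.4281005859375, 226.12086486816406), (40.376766204833984, 143.66282653808594), 88.73675537109375)
 lemon 1 [0.46916785 0.26374366 0.09418751] [0.46916785 0.26374366 0.09418751] encl ((469.1678466796875, 263.74365234375), 9.999999747378752e-05)
[ 3.41842469e-01 -1.58620307e-04  8.00739354e-02] [0.5110891  0.24510924 0.09433853]
```

View pics/c9.png

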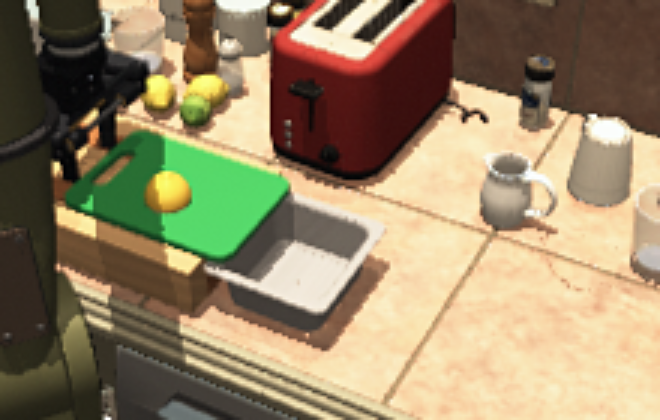

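View pics/sd9.png

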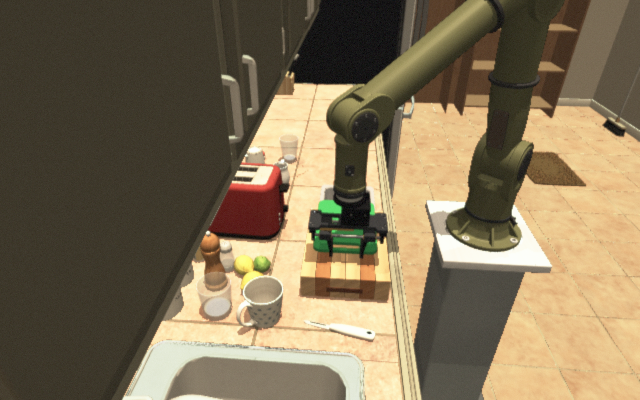

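```bash
python3 -m creep '[{"fingers":0.8,"x":0,"y":-0.06,"z":0,"twist":0},{"fingers":0.8,"x":0,"y":-0.12,"z":0,"twist":0},{"fingers":0.8,"x":0,"y":-0.18,"z":0,"twist":0},{"fingers":0.8,"x":0,"y":-0.22,"z":0,"twist":0},{"fingers":0.8,"x":0,"y":-0.22,"z":0,"twist":0},{"fingers":0.8,"x":0,"y":-0.22,"z":0,"twist":0}]'
cat > m.py <<'E'
from h import *
def meas(n,f):
    d,P,H=grab(n,f)
    K=d["K"];Rm=R.from_rotvec(d["attitude"]).as_matrix();o=np.array(d["xyz"])
    def ray(m,h):
        v,u=np.where(m); r=np.stack([(u-K[0,2])/K[0,0],-(v-K[1,2])/K[1,1],-np.ones(len(u))],-1)@Rm.T
        return o+r*((h-o[2])/r[:,2])[:,None]
    x,y,z=P[...,0],P[...,1],P[...,2]
    g=(abs(H[...,0].astype(int)-65)<15)&(H[...,1]>150)&(x>.3)&(x<.6)&(y>-.06)&(y<.35)&(z>.083)
    Q=ray(g,.087)
    ends=[(x0,Q[abs(Q[:,0]-x0)<.005][:,1].min(),Q[abs(Q[:,0]-x0)<.005][:,1].max()) for x0 in np.arange(.36,.5,.01)]
    print(n,"board ray rect",rect(Q));e=np.array(ends);print("end -y fit",np.polyfit(e[:,0]-.43,e[:,1],1).round(4),"+y",np.polyfit(e[:,0]-.43,e[:,2],1).round(4))
    l=(H[...,0]>18)&(H[...,0]<32)&(H[...,1]>140)&(x>.3)&(x<.6)&(y>-.14)&(y<.23)&((z>.092)&(z<.135)|(y<0)&(z<.08)&(z>.004))
    nn,L,S,C=cv2.connectedComponentsWithStats(l.astype(np.uint8))
    if nn>1:
        k=1+S[1:,4].argmax();A=P[L==k];t=A[A[:,2]>A[:,2].max()-.012]
        print(" lemon px",C[k].round(0),S[k,4],"apex",t.mean(0).round(4),"lo",A.min(0).round(3),"hi",A.max(0).round(3))
    b=(x>.28)&(x<.56)&(y>-.0)&(y<.36)&(z>.070)&(z<.079)&(H[...,1]>70)
    print(" block",P[b].min(0).round(4),P[b].max(0).round(4))
    q=(x>.3)&(x<.55)&(y>-.2)&(y<.033)&(z>.058)&(z<.068)&(H[...,1]<70)&(H[...,2]>80)
    Q=ray(q,.065);print(" pan ray",rect(Q))
    cv2.imwrite('pics/c_'+f,cv2.resize(d['pixels'][140:280,220:440,::-1],None,fx=3,fy=3))
E
python3 -c "
from m import *
st(); meas('scene','s10.png')"
```

```text
time: 14.83
position: [0.4271, 0.2454, 0.0805]
tool_rot: [-0.001, 1.571, -0.0]
ft_force: [-0.5, 2.1, 1.2]
grip_width: 0.801
t 14.83 p [0.4271 0.2454 0.0805] f [-0.5  2.1  1.2] g 0.801
[[-0.0, -0.001, 1.0], [-0.001, 1.0, 0.001], [-1.0, -0.001, -0.0]] [-0.89  0.11  0.33  2.01 -0.04  1.03 -0.54]
scene board ray rect ((423.0179748535156, 112.03817749023438), (240.27464294433594, 167.9318084716797), 89.706787109375)
end -y fit [ 0.0137 -0.0063] +y [-0.0269  0.2272]
 lemon px [277. 204.] 145 apex [0.4029 0.1095 0.1202] lo [0.376 0.085 0.093] hi [0.424 0.136 0.127]
 block [0.3131 0.0005 0.0701] [0.5402 0.3176 0.079 ]
 pan ray ((425.3696594238281, -47.51769256591797), (159.1866455078125, 176.67332458496094), 89.81315612792969)
```

View pics/c_s10.png

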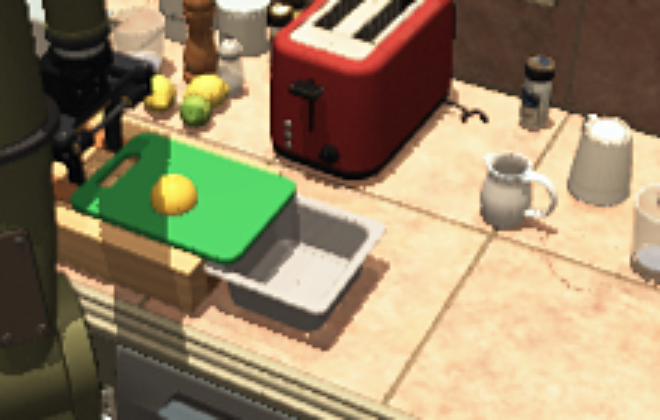

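```bash
python3 -m creep '[{"fingers":0.8,"x":0,"y":0.15,"z":0,"twist":0},{"fingers":0.8,"x":-0.2,"y":0.4,"z":0,"twist":0},{"fingers":1,"x":-1.2,"y":0.4,"z":0,"twist":0},{"fingers":1,"x":-2.2,"y":0.3,"z":0,"twist":0},{"fingers":1,"x":-2.4,"y":-0.5,"z":-0.3,"twist":0},{"fingers":1,"x":-2.4,"y":-1.3,"z":-0.3,"twist":0},{"fingers":1,"x":-2.4,"y":-2.2,"z":-0.3,"twist":0},{"fingers":1,"x":-2.4,"y":-2.9,"z":-0.3,"twist":0},{"fingers":1,"x":-2.4,"y":-3.25,"z":-0.3,"twist":0},{"fingers":1,"x":-2.4,"y":-3.25,"z":-0.3,"twist":0},{"fingers":1,"x":-2.4,"y":-3.25,"z":-0.3,"twist":0}]'
python3 -c "
from m import *
st(); meas('scene','s11.png'); d=grab('wrist','w11.png'); meas('side','sd11.png')"
```

```text
time: 15.8
position: [0.4154, 0.1167, 0.177]
tool_rot: [0.001, 1.57, 0.001]
ft_force: [-0.5, 1.1, 0.3]
grip_width: 0.997
t 15.8 p [0.4154 0.1167 0.177 ] f [-0.5  1.1  0.3] g 0.997
[[0.001, -0.0, 1.0], [0.001, 1.0, 0.0], [-1.0, 0.001, 0.001]] [-0.8  -0.15  0.43  2.04  0.06  1.24 -0.4 ]
scene board ray rect ((423.50946044921875, 110.76256561279297), (169.6348419189453, 237.6291961669922), 0.22564837336540222)
end -y fit [ 0.0212 -0.0062] +y [-0.1046  0.2242]
 lemon px [278. 204.] 141 apex [0.4034 0.1107 0.1206] lo [0.379 0.084 0.092] hi [0.422 0.138 0.129]
 block [0.3142 0.0052 0.07  ] [0.539  0.3364 0.0789]
 pan ray ((425.5620422363281, -48.132537841796875), (159.13064575195312, 177.2490234375), 89.3533706665039)Traceback (most recent call last):
  File "<string>", line 3, in <module>
    st(); meas('scene','s11.png'); d=grab('wrist','w11.png'); meas('side','sd11.png')
                                                              ~~~~^^^^^^^^^^^^^^^^^^^
  File "m.py", line 11, in meas
    ends=[(x0,Q[abs(Q[:,0]-x0)<.005][:,1].min(),Q[abs(Q[:,0]-x0)<.005][:,1].max()) for x0 in np.arange(.36,.5,.01)]
              ~~~~~~~~~~~~~~~~~~~~~~~~~~~~~~~^^
    return umr_minimum(a, axis, None, out, keepdims, initial, where)
ValueError: zero-size array to reduction operation minimum which has no identity
```

View pics/w11.png

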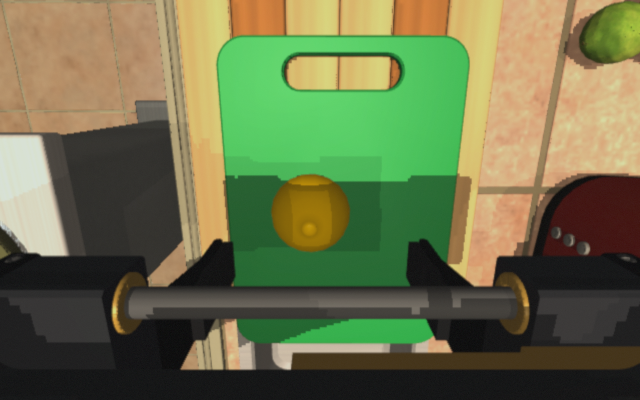

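View pics/c_s11.png

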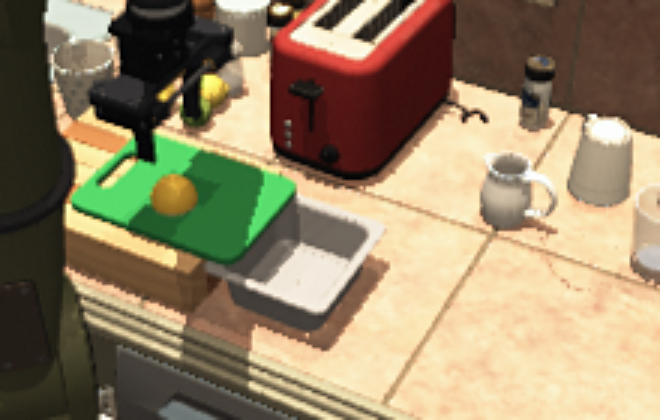

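The wrist view shows the lemon at (310,213), the board squarely under it, and the pan below the board's end at the bottom of the frame. I'll measure the lemon from this view.

```bash
python3 -c "
from h import *
d,P,H=grab('wrist'); x,y,z=P[...,0],P[...,1],P[...,2]
l=(H[...,0]>15)&(H[...,0]<32)&(H[...,1]>140)&(z>.090)&(z<.14)&(x>.36)&(x<.47)&(y>.05)&(y<.18)
A=P[l];print(l.sum(),A.min(0),A.max(0),cv2.minEnclosingCircle((A[:,:2]*1000).astype(np.float32)))
g=(abs(H[...,0].astype(int)-65)<15)&(H[...,1]>150)&(z>.083)&(z<.092)
print(rect(P[g]),P[g].max(0),P[g].min(0),np.median(z[g]))
"
```

```text
4716 [0.38035158 0.08897814 0.09170704] [0.43638242 0.14342637 0.12870568] ((408.3516845703125, 116.06977844238281), 28.245777130126953)
((430.34649658203125, 115.32695007324219), (238.1802520751953, 167.99075317382812), 89.9971923828125) [0.51434146 0.23441723 0.09010312] [ 0.34634815 -0.00376096  0.08322351] 0.08711352187800436
```

```bash
python3 -m creep '[{"fingers":1,"x":0.6,"y":0,"z":0,"twist":0},{"fingers":1,"x":1.2,"y":0,"z":0,"twist":0},{"fingers":1,"x":1.6,"y":0,"z":0,"twist":0},{"fingers":1,"x":1.9,"y":0,"z":0,"twist":0},{"fingers":1,"x":2.05,"y":0,"z":0,"twist":0},{"fingers":1,"x":2.05,"y":0,"z":0,"twist":0},{"fingers":1,"x":2.05,"y":0,"z":0,"twist":0}]'
python3 -c "
from h import *
st(); d=grab('wrist','w12.png')"
```

```text
time: 16.58
position: [0.4154, 0.1165, 0.0948]
tool_rot: [-0.002, 1.571, 0.001]
ft_force: [0.4, 0.0, 0.3]
grip_width: 1.001
t 16.58 p [0.4154 0.1165 0.0948] f [0.4 0.  0.3] g 1.001
[[0.0, -0.002, 1.0], [-0.0, 1.0, 0.002], [-1.0, -0.0, 0.0]] [-0.8  -0.05  0.46  2.14  0.03  1.06 -0.36]
```

View pics/w12.png

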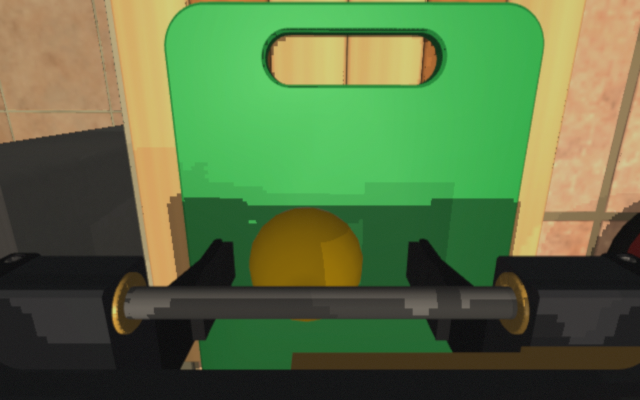

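The lemon, at (305,265), sits cleanly between the open fingers. Next I'll nudge it toward +x with the left finger only, so there's no pinch.

```bash
python3 -m creep '[{"fingers":1,"x":0.05,"y":0,"z":0.08,"twist":0},{"fingers":1,"x":0.05,"y":0,"z":0.16,"twist":0},{"fingers":1,"x":0.05,"y":0,"z":0.24,"twist":0},{"fingers":1,"x":0.05,"y":0,"z":0.32,"twist":0},{"fingers":1,"x":0.05,"y":0,"z":0.4,"twist":0},{"fingers":1,"x":0.05,"y":0,"z":0.48,"twist":0},{"fingers":1,"x":0.05,"y":0,"z":0.56,"twist":0},{"fingers":1,"x":0.05,"y":0,"z":0.64,"twist":0},{"fingers":1,"x":0.05,"y":0,"z":0.7,"twist":0},{"fingers":1,"x":0.05,"y":0,"z":0.75,"twist":0},{"fingers":1,"x":0.05,"y":0,"z":0.75,"twist":0},{"fingers":1,"x":0.05,"y":0,"z":0.5,"twist":0},{"fingers":1,"x":0.05,"y":0,"z":0.5,"twist":0}]'
cat > w.py <<'E'
from h import *
def lem(f):
    d,P,H=grab('wrist',f); x,y,z=P[...,0],P[...,1],P[...,2]
    l=(H[...,0]>15)&(H[...,0]<32)&(H[...,1]>140)&(z>.090)&(z<.14)&(x>.36)&(x<.49)&(y>-.05)&(y<.18)
    A=P[l]
    if len(A): print("lemon",l.sum(),A.min(0).round(4),A.max(0).round(4),cv2.minEnclosingCircle((A[:,:2]*1000).astype(np.float32)))
    g=(abs(H[...,0].astype(int)-65)<15)&(H[...,1]>150)&(z>.083)&(z<.092)
    print("board",rect(P[g]),P[g].max(0),P[g].min(0))
E
python3 -c "
from w import *
st(); lem('w13.png')"
```

```text
time: 17.72
position: [0.4333, 0.1159, 0.0921]
tool_rot: [-0.001, 1.573, 0.001]
ft_force: [-0.5, 0.0, 0.3]
grip_width: 0.998
t 17.72 p [0.4333 0.1159 0.0921] f [-0.5  0.   0.3] g 0.998
[[-0.002, -0.001, 1.0], [-0.0, 1.0, 0.001], [-1.0, -0.0, -0.002]] [-0.79 -0.01  0.47  2.1   0.    1.05 -0.32]
lemon 7594 [0.4032 0.0911 0.0907] [0.4591 0.1439 0.1258] ((431.2403869628906, 117.52544403076172), 28.041749954223633)
board ((430.45361328125, 139.31898498535156), (169.1810760498047, 190.43226623535156), 0.09888329356908798) [0.51498302 0.23446902 0.09154126] [0.34576057 0.04405606 0.08302095]
```

View pics/w13.png

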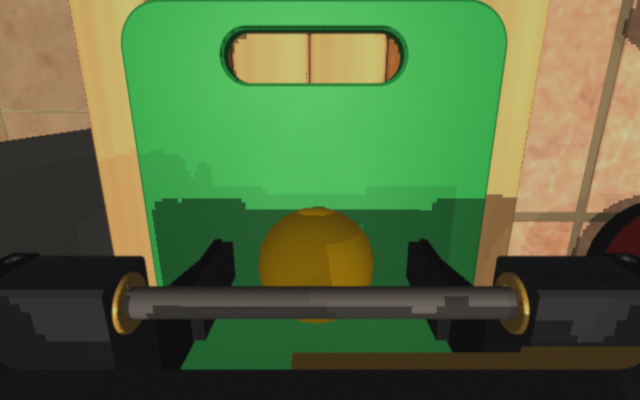

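```bash
python3 -m creep '[{"fingers":1,"x":-0.03,"y":0.4,"z":-0.05,"twist":0},{"fingers":1,"x":-0.03,"y":0.9,"z":-0.05,"twist":0},{"fingers":1,"x":-0.03,"y":1.4,"z":-0.05,"twist":0},{"fingers":1,"x":-0.03,"y":1.4,"z":-0.05,"twist":0},{"fingers":0.4,"x":-0.03,"y":1.4,"z":0,"twist":0},{"fingers":0.4,"x":-0.03,"y":1.4,"z":0,"twist":0},{"fingers":0.4,"x":-0.03,"y":1.4,"z":0,"twist":0},{"fingers":0.4,"x":-0.03,"y":1.4,"z":0,"twist":0},{"fingers":0.4,"x":-0.03,"y":1.4,"z":0,"twist":0}]'
python3 -c "
from w import *
st(); lem('w14.png')"
```

```text
time: 18.52
position: [0.4352, 0.1712, 0.0938]
tool_rot: [0.0, 1.571, -0.0]
ft_force: [-0.1, -0.7, 0.5]
grip_width: 0.705
t 18.52 p [0.4352 0.1712 0.0938] f [-0.1 -0.7  0.5] g 0.705
[[0.0, 0.0, 1.0], [0.0, 1.0, -0.0], [-1.0, 0.0, 0.0]] [-0.84  0.04  0.42  2.06 -0.02  1.05 -0.41]
lemon 3112 [0.403  0.1175 0.0908] [0.4595 0.1428 0.1156] ((431.263427734375, 119.35704040527344), 28.2310848236084)
board ((430.7234802246094, 167.26910400390625), (168.57278442382812, 136.801513671875), 0.6526486873626709) [0.51467263 0.23530368 0.0897593 ] [0.34631908 0.09826528 0.08300729]
```

View pics/w14.png

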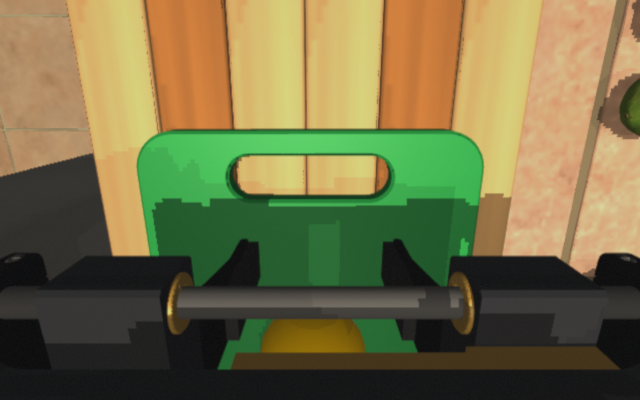

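```bash
python3 -m creep '[{"fingers":0.4,"x":0,"y":0,"z":-0.05,"twist":0},{"fingers":0.4,"x":0,"y":0,"z":-0.05,"twist":0},{"fingers":0.4,"x":0,"y":0,"z":-0.05,"twist":0},{"fingers":0.4,"x":0,"y":0,"z":-0.05,"twist":0},{"fingers":0.4,"x":0,"y":0,"z":-0.05,"twist":0}]'
```

```text
time: 18.98
position: [0.4332, 0.172, 0.0938]
tool_rot: [-0.001, 1.571, 0.001]
ft_force: [-0.4, -0.0, 0.6]
grip_width: 0.413
```

```bash
python3 -m creep '[{"fingers":0.4,"x":0,"y":-0.2,"z":0,"twist":0},{"fingers":0.4,"x":0,"y":-0.4,"z":0,"twist":0},{"fingers":0.4,"x":0,"y":-0.5,"z":0,"twist":0},{"fingers":0.4,"x":0,"y":-0.6,"z":0,"twist":0},{"fingers":0.4,"x":0,"y":-0.7,"z":0,"twist":0},{"fingers":0.4,"x":0,"y":-0.85,"z":0,"twist":0},{"fingers":0.4,"x":0,"y":-1.0,"z":0,"twist":0},{"fingers":0.4,"x":0,"y":-1.15,"z":0,"twist":0},{"fingers":0.4,"x":0,"y":-1.3,"z":0,"twist":0},{"fingers":0.4,"x":0,"y":-1.45,"z":0,"twist":0},{"fingers":0.4,"x":0,"y":-1.6,"z":0,"twist":0},{"fingers":0.4,"x":0,"y":-1.75,"z":0,"twist":0},{"fingers":0.4,"x":0,"y":-1.9,"z":0,"twist":0},{"fingers":0.4,"x":0,"y":-2.05,"z":0,"twist":0},{"fingers":0.4,"x":0,"y":-2.2,"z":0,"twist":0},{"fingers":0.4,"x":0,"y":-2.35,"z":0,"twist":0},{"fingers":0.4,"x":0,"y":-2.5,"z":0,"twist":0},{"fingers":0.4,"x":0,"y":-2.5,"z":0,"twist":0}]'
python3 -c "
from m import *
st(); meas('scene','s15.png')"
```

```text
time: 20.48
position: [0.4333, 0.0705, 0.0938]
tool_rot: [0.0, 1.571, -0.001]
ft_force: [0.4, -1.0, -1.1]
grip_width: 0.4
t 20.48 p [0.4333 0.0705 0.0938] f [ 0.4 -1.  -1.1] g 0.4
[[-0.0, 0.001, 1.0], [-0.0, 1.0, -0.001], [-1.0, -0.0, -0.0]] [-0.74 -0.04  0.52  2.12  0.02  1.05 -0.24]
scene board ray rect ((423.7356872558594, 110.15164184570312), (168.1529998779297, 237.98736572265625), 0.652782678604126)
end -y fit [ 0.0275 -0.0061] +y [-0.0089  0.227 ]
 lemon px [299. 206.] 157 apex [0.4289 0.0331 0.1218] lo [0.402 0.009 0.092] hi [0.448 0.059 0.13 ]
 block [0.3143 0.0013 0.07  ] [0.5415 0.337  0.079 ]
 pan ray ((425.3651428222656, -48.90069580078125), (156.42063903808594, 176.67332458496094), 89.81316375732422)
```

View pics/c_s15.png

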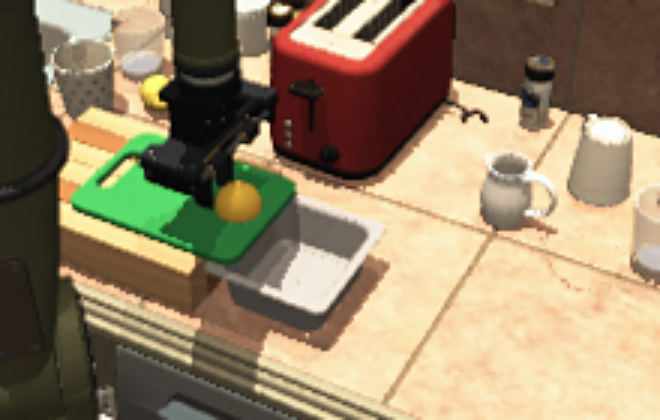

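The lemon has tracked well to (238,200) in the crop, and the board is unmoved. Now the last part, slowly.

```bash
python3 -m creep '[{"fingers":0.4,"x":0,"y":-0.1,"z":0,"twist":0},{"fingers":0.4,"x":0,"y":-0.2,"z":0,"twist":0},{"fingers":0.4,"x":0,"y":-0.3,"z":0,"twist":0},{"fingers":0.4,"x":0,"y":-0.4,"z":0,"twist":0},{"fingers":0.4,"x":0,"y":-0.5,"z":0,"twist":0},{"fingers":0.4,"x":0,"y":-0.6,"z":0,"twist":0},{"fingers":0.4,"x":0,"y":-0.7,"z":0,"twist":0},{"fingers":0.4,"x":0,"y":-0.8,"z":0,"twist":0},{"fingers":0.4,"x":0,"y":-0.9,"z":0,"twist":0},{"fingers":0.4,"x":0,"y":-1.0,"z":0,"twist":0},{"fingers":0.4,"x":0,"y":-1.1,"z":0,"twist":0},{"fingers":0.4,"x":0,"y":-1.2,"z":0,"twist":0},{"fingers":0.4,"x":0,"y":-1.3,"z":0,"twist":0},{"fingers":0.4,"x":0,"y":-1.3,"z":0,"twist":0},{"fingers":0.4,"x":0,"y":-1.3,"z":0,"twist":0}]'
python3 -c "
from m import *
st(); meas('scene','s16.png')"
```

```text
time: 21.78
position: [0.4333, 0.0197, 0.0937]
tool_rot: [-0.0, 1.571, 0.0]
ft_force: [0.6, 0.1, -0.1]
grip_width: 0.4
t 21.78 p [0.4333 0.0197 0.0937] f [ 0.6  0.1 -0.1] g 0.4
[[0.0, -0.0, 1.0], [0.0, 1.0, 0.0], [-1.0, 0.0, 0.0]] [-0.69 -0.06  0.58  2.13  0.03  1.05 -0.13]
scene board ray rect ((421.84857177734375, 110.34407806396484), (167.55194091796875, 237.72940063476562), 0.572028398513794)
end -y fit [ 0.0266 -0.0058] +y [-0.0092  0.227 ]
 lemon px [316. 224.] 118 apex [ 0.4292 -0.0379  0.0659] lo [ 0.403 -0.053  0.029] hi [ 0.45  -0.016  0.073]
 block [0.3148 0.0005 0.0701] [0.5407 0.3354 0.079 ]
 pan ray ((425.3696594238281, -47.51769256591797), (159.1866455078125, 176.67332458496094), 89.81315612792969)
```

View pics/c_s16.png

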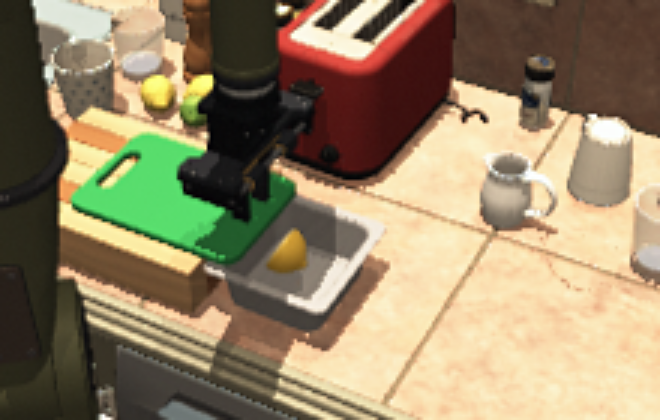

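The lemon has dropped into the pan, at (288,250) in the crop. Retreating upward.

```bash
python3 -m creep '[{"fingers":0.4,"x":-0.3,"y":0.1,"z":0,"twist":0},{"fingers":0.4,"x":-1,"y":0.2,"z":0,"twist":0},{"fingers":0.4,"x":-2,"y":0.3,"z":0,"twist":0},{"fingers":0.4,"x":-3,"y":1,"z":0.2,"twist":0},{"fingers":0.4,"x":-3.5,"y":2,"z":0.5,"twist":0},{"fingers":0.4,"x":-3.5,"y":3,"z":0.5,"twist":0},{"fingers":0.4,"x":-3.5,"y":4,"z":0.5,"twist":0},{"fingers":0.4,"x":-3.5,"y":5,"z":0.5,"twist":0},{"fingers":0.4,"x":-3.5,"y":6,"z":0.5,"twist":0},{"fingers":0.4,"x":-3.5,"y":7,"z":0.5,"twist":0},{"fingers":0.4,"x":-3.5,"y":7,"z":0.5,"twist":0},{"fingers":0.4,"x":-3.5,"y":7,"z":0.5,"twist":0},{"fingers":0.4,"x":-3.5,"y":7,"z":0.5,"twist":0},{"fingers":0.4,"x":-3.5,"y":7,"z":0.5,"twist":0}]'
python3 -c "
from m import *
st(); meas('scene','s17.png'); pan('p17.png'); P=np.load('pics/scene.npy'); Q=grab('scene')[1]
for u,v in [(390,203),(440,215),(432,222)]: print(P[v,u].round(4),Q[v,u].round(4))
A=np.load('pics/side.npy');B=grab('side','sd17.png')[1]
for u,v in [(310,322),(365,333),(345,329)]: print(A[v,u].round(4),B[v,u].round(4))
"
```

```text
time: 23.0
position: [0.4535, 0.2983, 0.2337]
tool_rot: [0.0, 1.571, -0.002]
ft_force: [-0.2, -0.6, 0.1]
grip_width: 0.405
t 23.0 p [0.4535 0.2983 0.2337] f [-0.2 -0.6  0.1] g 0.405
[[0.0, 0.001, 1.0], [-0.001, 1.0, -0.001], [-1.0, -0.001, 0.0]] [-0.92  0.08  0.31  1.71 -0.03  1.35 -0.61]
scene board ray rect ((423.31134033203125, 110.83782958984375), (238.66285705566406, 167.36605834960938), 89.69615936279297)
end -y fit [ 0.0183 -0.0062] +y [-0.0113  0.2272]
 lemon px [319. 227.] 102 apex [ 0.439  -0.052   0.0506] lo [ 0.417 -0.062  0.005] hi [ 0.461 -0.015  0.059]
 block [0.3138 0.0028 0.07  ] [0.5408 0.3374 0.0789]
 pan ray ((425.56048583984375, -48.269737243652344), (158.85623168945312, 177.2490234375), 89.3533706665039)
pan ((427.220947265625, -48.122467041015625), (160.5194091796875, 180.1384735107422), 89.5882339477539) [ 0.3373 -0.1285  0.0581] [0.5176 0.0327 0.068 ]
0.34 0.0327 -0.1258 113
0.36 0.0318 -0.1274 35
0.38 -0.1131 -0.1262 18
0.4 -0.1142 -0.1267 16
0.42 -0.1124 -0.1268 13
0.44 -0.1131 -0.1285 15
0.46 -0.1137 -0.1268 13
0.48 -0.1084 -0.1264 18
[ 0.6539 -0.2307  0.0582] [ 0.6442 -0.2336  0.0662]
[ 0.6253 -0.4231  0.0974] [ 0.6264 -0.423   0.0965]
[ 0.6392 -0.3993  0.0439] [ 0.6384 -0.3994  0.0445]
[0.5051 0.4162 0.0055] [0.5052 0.415  0.0041]
[0.3776 0.4484 0.0187] [0.3774 0.446  0.0159]
[0.4227 0.4388 0.0162] [0.4226 0.4374 0.0146]
```

View pics/c_s17.png

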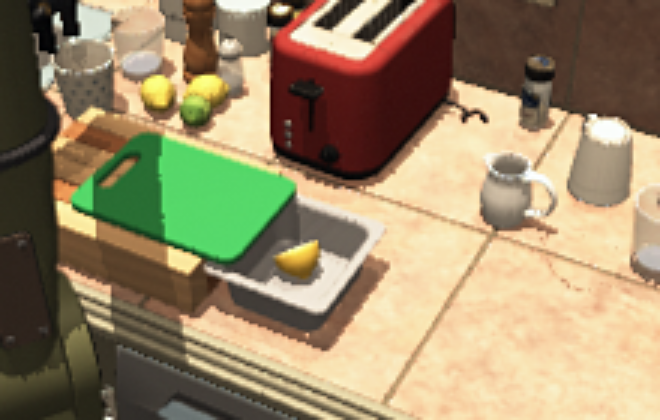

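View pics/sd17.png

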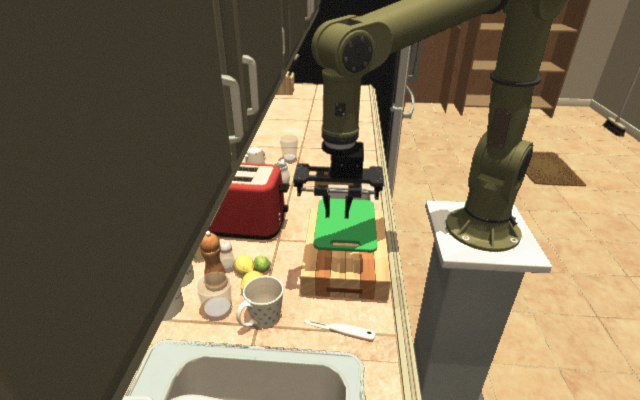

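```bash
python3 -m creep '[{"fingers":0.4,"x":0,"y":0,"z":0,"twist":0},{"fingers":0.4,"x":0,"y":0,"z":0,"twist":0},{"fingers":0.4,"x":0,"y":0,"z":0,"twist":0},{"fingers":0.4,"x":0,"y":0,"z":0,"twist":0},{"fingers":0.4,"x":0,"y":0,"z":0,"twist":0},{"fingers":0.4,"x":0,"y":0,"z":0,"twist":0},{"fingers":0.4,"x":0,"y":0,"z":0,"twist":0},{"fingers":0.4,"x":0,"y":0,"z":0,"twist":0},{"fingers":0.4,"x":0,"y":0,"z":0,"twist":0},{"fingers":0.4,"x":0,"y":0,"z":0,"twist":0},{"fingers":0.4,"x":0,"y":0,"z":0,"twist":0},{"fingers":0.4,"x":0,"y":0,"z":0,"twist":0}]'
python3 -c "
from m import *
meas('scene','s18.png')
a=cv2.imread('pics/scene0.png').astype(int);b=cv2.imread('pics/s18.png').astype(int)
D=abs(a-b).max(2)
print('jug diff',(D[180:222,372:410]>40).sum(),'glass',(D[180:240,410:465]>40).sum())
a=cv2.imread('pics/s17.png').astype(int); print('pan now-vs-1s',(abs(a-b).max(2)[200:260,290:360]>40).sum())
a=cv2.imread('pics/side0.png').astype(int);b=cv2.imread('pics/sd17.png').astype(int);print('peeler',(abs(a-b).max(2)[315:345,300:380]>40).sum())
"
```

```text
time: 24.2
position: [0.4531, 0.3, 0.2338]
tool_rot: [-0.001, 1.571, 0.001]
ft_force: [-0.8, -0.7, 0.3]
grip_width: 0.398
scene board ray rect ((423.28265380859375, 110.83796691894531), (238.66282653808594, 168.9828338623047), 89.69615936279297)
end -y fit [ 0.02   -0.0068] +y [-0.0116  0.2272]
 lemon px [319. 226.] 112 apex [ 0.4374 -0.0472  0.0485] lo [ 0.421 -0.061  0.011] hi [ 0.462 -0.013  0.056]
 block [0.3138 0.0022 0.07  ] [0.5416 0.3369 0.079 ]
 pan ray ((425.5620422363281, -48.132537841796875), (159.13064575195312, 177.2490234375), 89.3533706665039)
jug diff 0 glass 0
pan now-vs-1s 42
peeler 105
```

View pics/c_s18.png

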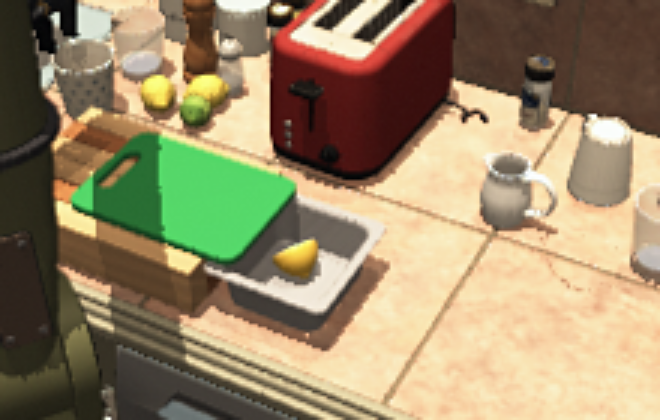

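```bash
python3 -c "
from bench import workorder
print(workorder.close_job())"
```

```text
the job is handed in; nothing more can be done
None
```

I handed the job in at about 24 s of robot time. The half lemon is in the pan, which sits snug and square against the block, and the board overhangs the block by about 4 cm. Everything was done by pushing.

- **Pan:** I pushed it square, centred it on the block with a nudge from inside, then pushed it against the block's end. It stopped moving while the push force rose to about 14 N. It later measured within 1° of square, with its near rim at the block's end to within 1–2 mm.
- **Board:** I slid it straight out from its slotted end with the lemon riding on it. The measurements of the overhang differ slightly:
  - From the finger contact and the wrist camera it is about 39–40 mm.
  - From the last scene-camera reading it is about 41 mm; that view reads a little short.
- **Lemon:** Before the sweep I nudged it about 23 mm sideways with one open finger, because its own line was too close to the arm's minimum reach. I then swept it along the board and off the end. It lies on its side in the pan. It was still rocking slightly just after the drop, and the last pictures, 1.2 s apart, differed only a little there.
- **Bystanders:** The jug and glass pixels are unchanged from the start, although one depth reading on the jug differed by about 1 cm; I put that down to noise at its edge. Three points on the peeler agree with the start to within about 4 mm. The picture around it changed a little, probably from the arm's shadow, and I did not check that further.

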